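Move the spices into the new rack in the same order

TASK

The old wooden spice rack is to be cleared: move the pepper mill and the three spice jars into the empty wire rack, one in each bay and in the same left-to-right order as they stand in now, so that the cook's hand still finds each in its usual place. Keep them upright and set them down on the rack's floor rather than dropping them, and leave the tin, the nut butter jar and the garlic where they are.

Things in the scene. Friction and masses are not known exactly. Their poses are not given: they have to be found in the camera images.
- wooden_rack: old dark wooden spice rack, full at the start; 344 mm long (y), 98 mm deep (x), ends 54 mm high, dividers 40 mm. Origin: centre of its underside on the worktop; z up, x away from the robot within 0.2 rad, y along the row to the left. Four bays at y = +126, +42, -42, -126 mm, x = 0, each 78 mm (y) by 80 mm (x), floor at z = 12 mm. Fixed.
- wire_rack: new rack of dark steel wire, empty at the start, end to end with the wooden rack, left or right of it; 344 mm long (y), 94 mm deep (x), wire rails and dividers 47 mm high. Origin: centre of its underside on the worktop; z up, x away from the robot within 0.2 rad, y along the row to the left. Four bays at y = +126, +42, -42, -126 mm, x = 0, each 78 mm (y) by 80 mm (x), floor at z = 12 mm. Fixed.
- pepper_mill: turned dark wooden pepper mill, 170 mm tall, the only tall one; foot 58 mm in diameter, round head 48 mm in diameter from 123 to 159 mm above its foot with a small knob above (easily gripped round the head at 140 mm). The head does not turn. 0.13 to 0.25 kg. Origin: centre of its underside; z up along it.
- masala_jar: the widest spice jar: glass 56 mm in diameter, dark cap 59 mm in diameter from 83 to 104 mm, 104 mm tall. Cap fixed. 0.1 to 0.2 kg. Origin: centre of its underside; z up along it.
- curry_jar: the middling spice jar: straight, 48 mm in diameter, smooth cap 50 mm in diameter from 88 to 110 mm, 110 mm tall. Cap fixed. 0.06 to 0.12 kg. Origin: centre of its underside; z up along it.
- cumin_jar: the slimmest spice jar: 42 mm in diameter, cap 44 mm in diameter from 88 to 109 mm, 109 mm tall. Cap fixed. 0.075 to 0.155 kg. Origin: centre of its underside; z up along it.
- coconut_tin: food tin, 70 mm in diameter, 107 mm tall, standing behind the wooden rack; not to be moved. Origin: centre of its underside.
- nut_butter_jar: broad jar with a grey cap, 79 mm in diameter, 89 mm tall, standing behind the wire rack; not to be moved. Origin: centre of its underside.
- garlic: garlic bulb, 45 mm across, 40 mm tall, lying in front of the wooden rack; not to be moved. Origin: centre of its underside.
Things that resemble listed ones, but are neither listed nor needed, are in the scene too. What is shaped like the masala_jar but green or red is not meant.

How it is judged:
By the outcome, as a careful person would: the job done as asked, in the order asked, and still so for the second after the job is handed in, with the robot touching nothing.
It also fails if it takes over 109 s, if anything falls off the work surface, if the arm or the gripper's body presses on something with over 40 N, if the wrist force passes 120 N, or if a joint passes its speed limit or range.

ROBOT

A 6-joint arm with a two-finger parallel gripper is mounted at the origin on a cart in front of the work surface, level with it; the furniture and walls round the work are solid. World frame = base frame: x ahead of the robot, y to its left, z up, the work surface at z = 0. Lengths are in m, angles in rad, forces in N, time in s.
With the tool pointing down it reaches from about 0.35 to 0.875 m from the base axis. Payload 4.2 kg.
Tool frame: the origin (TCP) lies at the very end of the fingers, on their centre line; the grasp point (between the pads) lies 19 mm behind it; z points along the fingers, y is the line along which they close (so a half turn about z gives the same grasp; the last joint's range is limited). The gripper opens to 85 mm and grips with 20 to 120 N. Pads are 22 mm wide; open, the fingers measure 114 mm over their backs; the gripper's body (76 mm by 85 mm) begins 54 mm behind the grasp point. The pads swing forward as they close: fully open they stand 13 mm farther back than shut.
Start: joints at [1.597, 0.385, 0.008, 0, -1.194, -0.259], TCP at [0.144, 0.608, 0.231] pointing down, gripper open.
Joint ranges: [-3.14, 3.14], [-1.21, 2.06], [-1.07, 1.41], [-3.16, 2.05], [-2.99, -0.16], [-3.1, 3.1]. Speed limits (rad/s): [2.79, 2.79, 3.14, 3.14, 3.14, 3.14].

INTERFACE

Orientations are given as a unit quaternion [x, y, z, w].
In Python, from bench import r gives the robot as it stands. The module is installed in compiled form; this text tells all that it offers.
- The arm moves only by the tool creep_tool, called after "Call:" by a JSON object that holds its "method" and its "body", one argument or row to a line. Schema: {"type":"object","properties":{"rows":{"type":"array","items":{"type":"array","prefixItems":[{"type":"array","items":{"type":"number"},"minItems":3,"maxItems":3},{"type":"array","items":{"type":"number"},"minItems":3,"maxItems":3},{"type":"number"}],"minItems":3,"maxItems":3},"minItems":1,"maxItems":8},"only":{"type":"string"},"quiet":{"type":"boolean"},"lines":{"type":"string"}},"required":["rows"],"additionalProperties":false}. rows is a list of rows, 1 to 8 of them, each written [[dx, dy, dz], [rx, ry, rz], opening]: dx, dy, dz in parts of the range, where 1.0 means 0.6 m, then a rotation vector rx, ry, rz in normalised numbers (1 is pi rad), then the finger opening in m; each row is the pose to reach, as a shift and turn from the pose commanded when the call began, along the tool's axes at that moment; what a row does not reach only later rows make up. A row lasts 1/8 s, in which the tool goes at most 0.0625 m and 0.188 rad, less where a joint would pass 70% of its speed; a pose out of reach is approached as far as the arm can. The fingers move at their own pace and stop on an object; the grip force is fixed at half the most. Time passes only in rows, so rows that do not move let the fingers close. The tool returns the time, the measured TCP pose, the force, the opening and the grip force at its end. only (a regular expression) keeps the lines of the reply that match it, lines (a string "A,B") keeps lines A to B, and quiet returns only ok. Input that does not fit is refused with a message, and nothing moves.
- r.state(): the state, without advancing time (a new reading comes with each control period).
- r.snapshot(name): name is "scene" or "top"; returns (picture, depth): 384x512x3 uint8, red, green, blue; 384x512 float32, m along the optical axis (not along the pixel's ray), 0 where there is no reading.
- r.camera_params(name): a dict with "fx", "fy", "cx", "cy" (pixels), "extrinsics" (4x4, takes a point from world to camera coordinates). Camera axes: x right, y up, looking along -z (the intrinsics and any distortion apply to the point x, -y, -z); pixel columns grow to the right and rows downward; lengths in m; the calibration is good to about 2 mm. A picture is of the moment at which its call begins. camera_params takes no time and is no camera call.
- r.sign_off(): hands the job in; it is judged then, once.
The state is a dict: "clock": time; "qpos": joint angles; "dq": joint speeds; "effort": joint torques, N m; "ee_pos": TCP position; "eef_rot": TCP orientation; "wrist_force": force on the tool from outside, world axes, zero at the start; "moment": the same for the moment, N m; "grip_width": finger opening in m; "finger_force": force on a finger pad.
Only numpy, scipy, OpenCV 4.12 (cv2) and the standard library are available. Lean on these libraries where they do the work, as an engineer would, in place of code of your own. Each camera call takes 0.05 s, during which the arm holds its last target. There are 200 camera calls.

## Working session

There is one attempt and no reset: what is moved stays moved. The work goes in short steps, Python scripts to look and compute and a tool call to move; the robot and the scene stay as the last step left them, time stands still between calls to the robot, and variables do not carry over. Pictures are saved under pics/ and viewed, at most 14 in all, crops included, and the job is handed in when it is done.

```bash
mkdir -p pics
```

Create h.py:
```python
import numpy as np,cv2
from bench import r
def snap(n):
    p,d=r.snapshot(n); return p,d,r.camera_params(n)
def world(d,c):
    v,u=np.mgrid[:d.shape[0],:d.shape[1]]
    P=np.stack([(u-c['cx'])/c['fx']*d,-(v-c['cy'])/c['fy']*d,-d,np.ones_like(d)],-1)
    W=P@np.linalg.inv(np.array(c['extrinsics'])).T
    W=W[...,:3]; W[d==0]=np.nan; return W
```

Run:
```python
from h import *
for n in ('scene','top'):
    p,d,c=snap(n); cv2.imwrite(f'pics/{n}0.png',p[...,::-1]); np.savez(f'{n}0.npz',p=p,d=d)
    print(n,{k:(np.round(v,3).tolist()) for k,v in c.items()})
s=r.state(); print(s)
```

```text
scene {'fx': 418.072, 'fy': 418.072, 'cx': 261.57, 'cy': 194.629, 'extrinsics': [[0.606, -0.795, 0.026, -0.327], [0.292, 0.253, 0.922, -0.217], [-0.74, -0.551, 0.386, -0.826], [0.0, 0.0, 0.0, 1.0]]}
top {'fx': 420.324, 'fy': 420.324, 'cx': 254.14, 'cy': 189.701, 'extrinsics': [[0.0, -1.0, -0.005, 0.003], [0.993, -0.0, 0.121, -0.516], [-0.121, -0.005, 0.993, -1.114], [0.0, 0.0, 0.0, 1.0]]}
{'clock': 0.1, 'qpos': array([ 1.59661326e+00,  3.85478486e-01,  6.76614964e-03, -4.25499231e-04,
       -1.19400247e+00, -2.58594530e-01]), 'dq': array([ 0.0001329 , -0.00314429,  0.00402438,  0.00032713, -0.00017314,
        0.0008346 ]), 'effort': array([-7.65693403e-04, -3.93319452e+01,  1.88928545e+01,  4.19801071e+00,
       -2.62125992e-03,  5.79714751e-06]), 'ee_pos': array([0.14404453, 0.60764033, 0.23033452]), 'eef_rot': array([ 9.93224875e-01, -1.16204083e-01, -5.98038681e-05,  9.77581766e-04]), 'wrist_force': array([ 1.0355281 ,  0.13558705, -0.2448112 ]), 'moment': array([-0.01752849, -0.03076455,  0.02517165]), 'finger_force': 0.0, 'grip_width': 0.08577505740501447}
```

View pics/scene0.png

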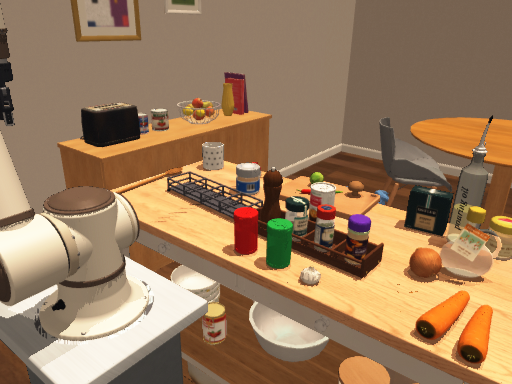

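View pics/top0.png

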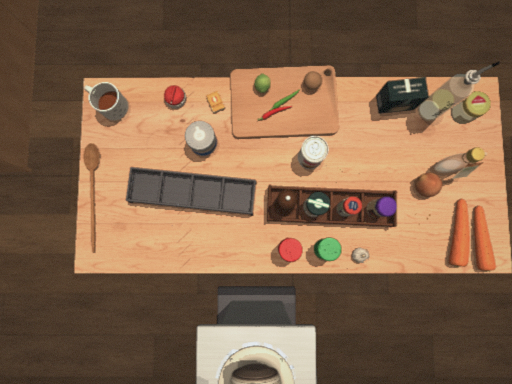

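The top view shows the wire rack at about (190,192). The full wooden rack is at (332,207), holding the mill (285,203), dark green cap (317,204), red cap (350,207) and purple cap (384,207). Two jars in front, red (290,250) and green (328,249), look like the masala jar but are decoys.

Create m.py:
```python
from h import *
from scipy.optimize import least_squares
def circ(P):
    hull=cv2.convexHull(P.astype(np.float32))[:,0]
    f=least_squares(lambda q:np.hypot(*(hull-q[:2]).T)-q[2],[*P.mean(0),.025],loss='soft_l1',f_scale=.001).x
    return f
def measure(d,c,pix,lo=.012):
    W=world(d,c); out={}
    for n,(u,v) in pix.items():
        s=W[v-22:v+23,u-22:u+23].reshape(-1,3); s=s[~np.isnan(s[:,0])]
        seed=W[v,u]; s=s[np.hypot(*(s[:,:2]-seed[:2]).T)<.042]
        zt=np.percentile(s[:,2],97); t=s[s[:,2]>zt-lo]
        out[n]=(circ(t[:,:2]),zt)
    return out
def rack(W,ylo,yhi,xlo,xhi,zlo,zhi):
    m=(W[...,2]>zlo)&(W[...,2]<zhi)&(W[...,1]>ylo)&(W[...,1]<yhi)&(W[...,0]>xlo)&(W[...,0]<xhi)
    n,l,s,_=cv2.connectedComponentsWithStats(m.astype(np.uint8)); 
    P=W[m][:,:2].astype(np.float32); return cv2.minAreaRect(P),len(P)
```

Run:
```python
from m import *
z=np.load('top0.npz'); c=r.camera_params('top'); W=world(z['d'],c)
for n,(f,zt) in measure(z['d'],c,dict(mill=(285,203),A=(317,204),B=(350,207),C=(384,207),red=(290,250),green=(328,249),tin=(314,152),nut=(201,138),garlic=(360,255))).items(): print(n,np.round(f,4),round(zt,4))
for u,v in ((135,172),(250,182),(247,213),(130,203),(269,189),(396,192),(395,226),(268,223),(190,190),(150,120)): print((u,v),np.round(W[v,u],3))
def show(W,y0,y1,x0,x1,z0,z1):
    (cx,cy),s,a=rack(W,y0,y1,x0,x1,z0,z1)[0]; print(np.round([cx,cy,*s,a],4))
show(W,.015,.36,.4,.64,.036,.06)
show(W,-.42,-.01,.4,.62,.030,.062)
p=z['p']; q=cv2.resize(p[130:270,120:405],None,fx=2.8,fy=2.8,interpolation=cv2.INTER_CUBIC); cv2.imwrite('pics/crop1.png',q[...,::-1])
```

```text
mill [ 0.4792 -0.0776  0.0214] 0.1723
A [ 0.4731 -0.159   0.0295] 0.1184
B [ 0.4673 -0.2442  0.0215] 0.1235
C [ 0.465  -0.3287  0.0241] 0.1248
red [ 0.3571 -0.0891  0.0295] 0.1065
green [ 0.3586 -0.1869  0.0295] 0.106
tin [ 0.6134 -0.1536  0.0341] 0.1085
nut [0.6514 0.1449 0.0364] 0.0919
garlic [ 0.3401 -0.2855  0.0188] 0.033
(135, 172) [0.568 0.335 0.014]
(250, 182) [0.54  0.015 0.012]
(247, 213) [0.452 0.022 0.045]
(130, 203) [ 0.483  0.351 -0.004]
(269, 189) [ 0.515 -0.037  0.055]
(396, 192) [ 0.507 -0.374  0.058]
(395, 226) [ 0.417 -0.37   0.051]
(268, 223) [ 0.427 -0.035  0.002]
(190, 190) [0.514 0.176 0.044]
(150, 120) [0.721 0.301 0.   ]
[ 0.5565  0.174   0.3346  0.1772 84.1343]
[ 0.5189 -0.2067  0.344   0.1884 87.3173]
```

View pics/crop1.png

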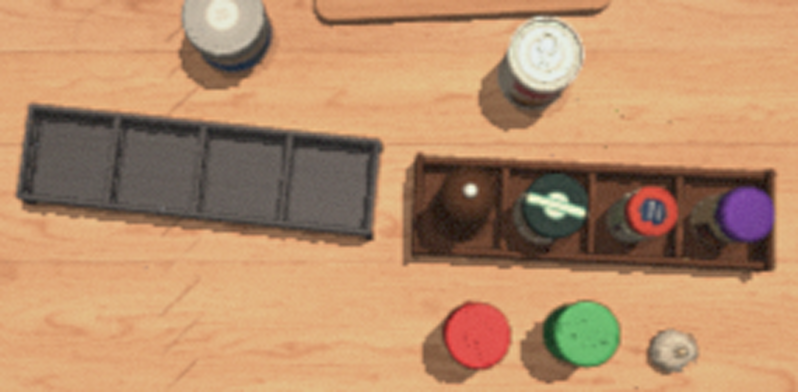

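The crop matches the sizes: dark green cap r 29.5 (masala) at crop (555,207), red cap r 21.5 (cumin) at (652,212), purple cap r 24 (curry) at (746,215), and the mill at (467,195). The solid red jar (477,335) and green jar (582,333) are the decoys, so I leave them alone. Next I refine the wire rack's pose.

Create rk.py:
```python
from m import *
def wire(p,c):
    # dark grey mask -> contour -> minAreaRect corners cast to rim height
    hsv=cv2.cvtColor(p,cv2.COLOR_RGB2HSV)
    m=((hsv[...,2]<105)&(hsv[...,1]<90)).astype(np.uint8); m[:155]=0; m[225:]=0; m[:,:110]=0; m[:,262:]=0
    m=cv2.morphologyEx(m,cv2.MORPH_CLOSE,np.ones((5,5)))
    k=max(cv2.findContours(m,0,2)[0],key=cv2.contourArea)
    return k[:,0].astype(float)
def cast(uv,c,z):
    E=np.linalg.inv(np.array(c['extrinsics'])); uv=np.atleast_2d(uv)
    dr=np.c_[(uv[:,0]-c['cx'])/c['fx'],-(uv[:,1]-c['cy'])/c['fy'],-np.ones(len(uv))]@E[:3,:3].T
    o=E[:3,3]; return o+dr*((z-o[2])/dr[:,2])[:,None]
```

Run:
```python
from rk import *
z=np.load('top0.npz'); c=r.camera_params('top'); W=world(z['d'],c)
k=wire(z['p'],c)
for h in (.047,.012):
    (cx,cy),s,a=cv2.minAreaRect(cast(k,c,h)[:,:2].astype(np.float32)); print('colour',h,np.round([cx,cy,*s,a],4))
for nm,(v0,v1,u0,u1) in dict(wire=(160,222,120,260),wood=(180,234,262,402)).items():
    S=W[v0:v1,u0:u1]; m=(S[...,2]>.032)&(S[...,2]<.062)
    if nm=='wire': m&=S[...,0]<.59
    P=S[m][:,:2].astype(np.float32); (cx,cy),s,a=cv2.minAreaRect(P); print(nm,len(P),np.round([cx,cy,*s,a],4))
# mill head by height slices
S=W[180:225,265:305].reshape(-1,3)
for lo,hi in((.176,.2),(.14,.172),(.155,.172)):
    P=S[(S[:,2]>lo)&(S[:,2]<hi)]; print('mill',lo,len(P),np.round(circ(P[:,:2]),4) if len(P)>5 else '',np.round(P.mean(0),4))
# scene camera cross-check of mill and jars
z=np.load('scene0.npz'); c=r.camera_params('scene'); V=world(z['d'],c)
for n,(u,v) in dict(mill=(272,185),A=(297,203),B=(326,211),C=(359,224)).items():
    print(n,np.round(V[v,u],4))
M=V.reshape(-1,3)
for n,(x,y,z0,z1) in dict(mill=(.479,-.078,.138,.168),A=(.473,-.159,.098,.112),B=(.467,-.244,.103,.118),C=(.465,-.329,.103,.118)).items():
    P=M[(np.hypot(M[:,0]-x,M[:,1]-y)<.04)&(M[:,2]>z0)&(M[:,2]<z1)]
    R=dict(mill=.023,A=.0295,B=.022,C=.025)[n]
    f=least_squares(lambda q:np.hypot(*(P[:,:2]-q).T)-R,[x,y],loss='soft_l1',f_scale=.001).x; print('scene',n,len(P),np.round(f,4))
```

```text
colour 0.047 [ 0.5118  0.1733  0.3406  0.0935 84.2355]
colour 0.012 [ 0.516   0.1788  0.3512  0.0964 84.2355]
wire 915 [ 0.5149  0.1735  0.344   0.0946 84.1343]
wood 1345 [ 0.4731 -0.2045  0.344   0.0967 87.3173]
mill 0.176 18 [ 0.4802 -0.0773  0.0051] [ 0.48   -0.0773  0.1807]
mill 0.14 302 [ 0.479  -0.0776  0.0243] [ 0.4776 -0.0767  0.1638]
mill 0.155 275 [ 0.4792 -0.0776  0.0237] [ 0.478  -0.0771  0.1649]
mill [ 0.4577 -0.0908  0.1422]
A [ 0.4561 -0.169   0.1154]
B [ 0.4488 -0.2533  0.1218]
C [ 0.441  -0.3403  0.1194]
scene mill 214 [ 0.4777 -0.0763]
scene A 120 [ 0.4716 -0.1591]
scene B 111 [ 0.4656 -0.2436]
scene C 137 [ 0.464  -0.3306]
```

Create g.py:
```python
import sys
from h import *
from scipy.spatial.transform import Rotation as Ro
x,y,z,psi=map(float,sys.argv[1:5])
s=r.state(); R0=Ro.from_quat(s['eef_rot']); p=np.array(s['ee_pos'])
Y=-np.array([np.cos(psi),np.sin(psi),0]); Z=np.array([0,0,-1.]); R=Ro.from_matrix(np.c_[np.cross(Y,Z),Y,Z])
d=R0.inv().apply(np.array([x,y,z])-p); w=(R0.inv()*R).as_rotvec()
print('t',round(s['clock'],2),'d',np.round(d,4),'w',np.round(w,4),'dist',round(float(np.linalg.norm(d)),3),'open',round(s['grip_width'],4))
```

```bash
python3 g.py .4785 -.077 .25 -.047; python3 g.py .311 .265 .25 -.047
```

```text
t 0.1 d [ 0.4835  0.589  -0.0185] w [ 0.0016 -0.0014  1.3849] dist 0.762 open 0.0858
t 0.1 d [ 0.2415  0.2949 -0.0191] w [ 0.0016 -0.0014  1.3849] dist 0.382 open 0.0858
```

Careful with the scale: shifts go in shares of 0.6 m and turns go in shares of pi rad. That gives: 0.589 m / 0.6 = 0.9817, 0.483 m / 0.6 = 0.805, 1.385 rad / 3.1416 = 0.4409.

Call:
{"method": "creep_tool", "body": {
  "rows": [
    [[0.805, 0.9817, -0.0317], [0, 0, 0.4409], 0.085],
    [[0.805, 0.9817, -0.0317], [0, 0, 0.4409], 0.085],
    [[0.805, 0.9817, -0.0317], [0, 0, 0.4409], 0.085],
    [[0.805, 0.9817, -0.0317], [0, 0, 0.4409], 0.085],
    [[0.805, 0.9817, -0.0317], [0, 0, 0.4409], 0.085],
    [[0.805, 0.9817, -0.0317], [0, 0, 0.4409], 0.085],
    [[0.805, 0.9817, -0.0317], [0, 0, 0.4409], 0.085],
    [[0.805, 0.9817, -0.0317], [0, 0, 0.4409], 0.085]
  ]
}}

```text
clock: 1.1
ee_pos: [0.3636, 0.157, 0.2439]
eef_rot: [-0.69, 0.724, 0.0, 0.0]
wrist_force: [1.7, 0.4, 0.2]
grip_width: 0.0847
finger_force: 0.0
```

```bash
python3 g.py .4785 -.077 .25 -.047
```

```text
t 1.1 d [ 0.228  -0.1263 -0.0062] w [-0.0003  0.0004 -0.0022] dist 0.261 open 0.0847
```

To row units: 0.228 m / 0.6 = 0.38, -0.126 m / 0.6 = -0.21.

Call:
{"method": "creep_tool", "body": {
  "rows": [
    [[0.38, -0.21, -0.01], [0, 0, 0], 0.085],
    [[0.38, -0.21, -0.01], [0, 0, 0], 0.085],
    [[0.38, -0.21, -0.01], [0, 0, 0], 0.085],
    [[0.38, -0.21, -0.01], [0, 0, 0], 0.085],
    [[0.38, -0.21, -0.01], [0, 0, 0], 0.085],
    [[0.38, -0.21, -0.01], [0, 0, 0], 0.085]
  ]
}}

```text
clock: 1.85
ee_pos: [0.4782, -0.0752, 0.2491]
eef_rot: [-0.69, 0.724, 0.001, -0.0]
wrist_force: [0.1, 0.9, -0.2]
grip_width: 0.085
finger_force: 0.0
```

```bash
python3 g.py .4785 -.077 .133 -.047
```

```text
t 1.85 d [ 0.0018 -0.0005  0.1161] w [ 0.0015  0.0001 -0.0019] dist 0.116 open 0.085
```

To row units: 0.116 m / 0.6 = 0.1933, 0.09 m / 0.6 = 0.15.

Call:
{"method": "creep_tool", "body": {
  "rows": [
    [[0.0033, 0, 0.0833], [0, 0, 0], 0.085],
    [[0.0033, 0, 0.15], [0, 0, 0], 0.085],
    [[0.0033, 0, 0.1933], [0, 0, 0], 0.085],
    [[0.0033, 0, 0.1933], [0, 0, 0], 0.085],
    [[0.0033, 0, 0.1933], [0, 0, 0], 0.03],
    [[0.0033, 0, 0.1933], [0, 0, 0], 0.03],
    [[0.0033, 0, 0.1933], [0, 0, 0], 0.03],
    [[0.0033, 0, 0.1933], [0, 0, 0], 0.03]
  ]
}}

```text
clock: 2.85
ee_pos: [0.4794, -0.0767, 0.1358]
eef_rot: [-0.69, 0.723, -0.001, 0.001]
wrist_force: [-1.6, 0.8, 4.2]
grip_width: 0.0466
finger_force: 60.8
```

Call:
{"method": "creep_tool", "body": {
  "rows": [
    [[0, 0, 0], [0, 0, 0], 0.03],
    [[0, 0, -0.0333], [0, 0, 0], 0.03],
    [[0, 0, -0.0833], [0, 0, 0], 0.03],
    [[0, 0, -0.1333], [0, 0, 0], 0.03],
    [[0, 0, -0.1333], [0, 0, 0], 0.03]
  ]
}}

```text
clock: 3.48
ee_pos: [0.4798, -0.0765, 0.2164]
eef_rot: [-0.69, 0.724, -0.002, 0.003]
wrist_force: [-0.1, 0.2, -2.9]
grip_width: 0.0464
finger_force: 62.3
```

```bash
python3 g.py .5269 .2988 .213 -.102
```

```text
t 3.48 d [-0.3771 -0.0293  0.0041] w [-0.0064  0.0015  0.055 ] dist 0.378 open 0.0464
```

To row units: -0.365 m / 0.6 = -0.6083, -0.335 m / 0.6 = -0.5583, 0.055 rad / 3.1416 = 0.0175.

Call:
{"method": "creep_tool", "body": {
  "rows": [
    [[-0.0333, -0.0017, 0], [0, 0, 0.001], 0.03],
    [[-0.1, -0.0083, 0], [0, 0, 0.0032], 0.03],
    [[-0.1917, -0.015, 0], [0, 0, 0.0064], 0.03],
    [[-0.2917, -0.0233, 0], [0, 0, 0.0095], 0.03],
    [[-0.3917, -0.03, 0], [0, 0, 0.0111], 0.03],
    [[-0.4833, -0.0367, 0], [0, 0, 0.0143], 0.03],
    [[-0.5583, -0.0433, 0], [0, 0, 0.0159], 0.03],
    [[-0.6083, -0.0467, 0], [0, 0, 0.0175], 0.03]
  ]
}}

```text
clock: 4.47
ee_pos: [0.5227, 0.2883, 0.2117]
eef_rot: [-0.67, 0.742, 0.0, -0.001]
wrist_force: [0.2, 0.3, -3.2]
grip_width: 0.0464
finger_force: 62.3
```

Call:
{"method": "creep_tool", "body": {
  "rows": [
    [[-0.0167, -0.0017, 0], [0, 0, 0], 0.03],
    [[-0.02, -0.0017, 0], [0, 0, 0], 0.03],
    [[-0.02, -0.0017, 0], [0, 0, 0], 0.03]
  ]
}}

```text
clock: 4.85
ee_pos: [0.5255, 0.2973, 0.2134]
eef_rot: [-0.67, 0.743, 0.0, -0.001]
wrist_force: [-0.3, -0.7, -2.2]
grip_width: 0.0463
finger_force: 62.3
```

```bash
python3 g.py .5269 .2988 .138 -.102
```

Run:
```python
from h import *
for n in ('scene','top'):
    p,d,c=snap(n); cv2.imwrite(f'pics/{n}1.png',p[...,::-1])
```

```text
t 4.85 d [-0.0017 -0.0013  0.0754] w [ 0.0009 -0.0008 -0.0009] dist 0.075 open 0.0463
```

View pics/scene1.png

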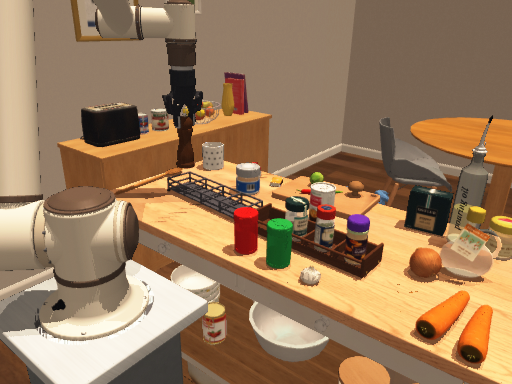

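The mill hangs upright at (185,140) above the left-most wire bay, so I lower it.

To row units: 0.074 m / 0.6 = 0.1233, 0.07 m / 0.6 = 0.1167.

Call:
{"method": "creep_tool", "body": {
  "rows": [
    [[-0.0017, -0.0017, 0.0333], [0, 0, 0], 0.03],
    [[-0.0017, -0.0017, 0.075], [0, 0, 0], 0.03],
    [[-0.0017, -0.0017, 0.1033], [0, 0, 0], 0.03],
    [[-0.0017, -0.0017, 0.1167], [0, 0, 0], 0.03],
    [[-0.0017, -0.0017, 0.1233], [0, 0, 0], 0.03],
    [[-0.0017, -0.0017, 0.1233], [0, 0, 0], 0.03]
  ]
}}

```text
clock: 5.7
ee_pos: [0.5271, 0.2994, 0.1402]
eef_rot: [-0.67, 0.742, -0.0, 0.0]
wrist_force: [0.1, 0.3, -2.3]
grip_width: 0.0462
finger_force: 62.3
```

Call:
{"method": "creep_tool", "body": {
  "rows": [
    [[0, 0, 0.0025], [0, 0, 0], 0.03],
    [[0, 0, 0.005], [0, 0, 0], 0.03],
    [[0, 0, 0.005], [0, 0, 0], 0.03]
  ]
}}

```text
clock: 6.08
ee_pos: [0.5268, 0.2993, 0.1368]
eef_rot: [-0.67, 0.742, -0.0, 0.0]
wrist_force: [-0.2, 0.3, -2.0]
grip_width: 0.0462
finger_force: 62.3
```

To row units: 0.002 m / 0.6 = 0.0033, 0.001 m / 0.6 = 0.0017.

Call:
{"method": "creep_tool", "body": {
  "rows": [
    [[0, 0, 0.0017], [0, 0, 0], 0.03],
    [[0, 0, 0.0033], [0, 0, 0], 0.03],
    [[0, 0, 0.0033], [0, 0, 0], 0.03]
  ]
}}

```text
clock: 6.45
ee_pos: [0.5271, 0.2996, 0.1359]
eef_rot: [-0.67, 0.742, -0.0, 0.001]
wrist_force: [-1.9, -0.3, 4.7]
grip_width: 0.0466
finger_force: 63.0
```

Contact felt. I release and lift.

To row units: -0.11 m / 0.6 = -0.1833, -0.05 m / 0.6 = -0.0833.

Call:
{"method": "creep_tool", "body": {
  "rows": [
    [[0, 0, 0], [0, 0, 0], 0.06],
    [[0, 0, 0], [0, 0, 0], 0.085],
    [[0, 0, 0], [0, 0, 0], 0.085],
    [[0, 0, 0], [0, 0, 0], 0.085],
    [[0, 0, -0.0833], [0, 0, 0], 0.085],
    [[0, 0, -0.1833], [0, 0, 0], 0.085],
    [[0, 0, -0.1833], [0, 0, 0], 0.085]
  ]
}}

```text
clock: 7.32
ee_pos: [0.5293, 0.3009, 0.2511]
eef_rot: [-0.67, 0.742, -0.001, 0.006]
wrist_force: [1.0, 0.5, -0.7]
grip_width: 0.0847
finger_force: 0.0
```

```bash
python3 g.py .4725 -.159 .245 -.047
```

Run:
```python
from m import *
p,d,c=snap('top')
f,zt=measure(d,c,dict(mill=(285,203),A=(317,204)))['A']; print(np.round(f,4),zt)
p,d,c=snap('scene'); cv2.imwrite('pics/s2.png',cv2.resize(p[120:300,100:400],None,fx=2.5,fy=2.5)[...,::-1])
```

```text
t 7.33 d [0.4633 0.0101 0.0021] w [-0.0095  0.0082 -0.0544] dist 0.463 open 0.0847
[ 0.473  -0.1595  0.0296] 0.11839129665374785
```

View pics/s2.png

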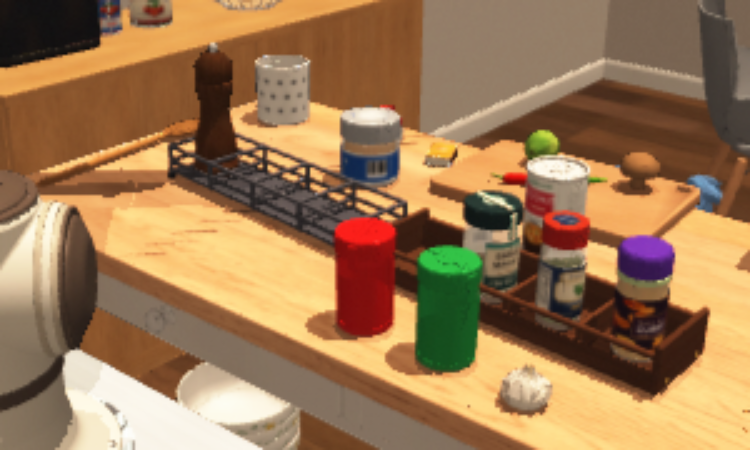

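The mill stands upright in the left bay at crop (212,110). Next is the masala jar, with the dark green cap at (492,210).

To row units: 0.463 m / 0.6 = 0.7717, 0.01 m / 0.6 = 0.0167, -0.054 rad / 3.1416 = -0.0172.

Call:
{"method": "creep_tool", "body": {
  "rows": [
    [[0.7717, 0.0167, 0], [0, 0, -0.0172], 0.085],
    [[0.7717, 0.0167, 0], [0, 0, -0.0172], 0.085],
    [[0.7717, 0.0167, 0], [0, 0, -0.0172], 0.085],
    [[0.7717, 0.0167, 0], [0, 0, -0.0172], 0.085],
    [[0.7717, 0.0167, 0], [0, 0, -0.0172], 0.085],
    [[0.7717, 0.0167, 0], [0, 0, -0.0172], 0.085],
    [[0.7717, 0.0167, 0], [0, 0, -0.0172], 0.085],
    [[0.7717, 0.0167, 0], [0, 0, -0.0172], 0.085]
  ]
}}

```text
clock: 8.43
ee_pos: [0.468, -0.1628, 0.2429]
eef_rot: [-0.689, 0.725, 0.001, -0.001]
wrist_force: [0.6, 0.7, 0.4]
grip_width: 0.0853
finger_force: 0.0
```

Call:
{"method": "creep_tool", "body": {
  "rows": [
    [[0, 0, 0], [0, 0, 0], 0.085],
    [[0, 0, 0], [0, 0, 0], 0.085]
  ]
}}

```text
clock: 8.68
ee_pos: [0.4693, -0.1599, 0.2437]
eef_rot: [-0.69, 0.724, 0.001, -0.001]
wrist_force: [-0.2, -0.1, 0.5]
grip_width: 0.085
finger_force: 0.0
```

```bash
python3 g.py .4725 -.1592 .087 -.047
```

```text
t 8.68 d [-0.0008 -0.0035  0.1567] w [ 0.0022  0.0002 -0.001 ] dist 0.157 open 0.085
```

To row units: 0.157 m / 0.6 = 0.2617, 0.14 m / 0.6 = 0.2333.

Call:
{"method": "creep_tool", "body": {
  "rows": [
    [[-0.0017, -0.005, 0.0833], [0, 0, 0], 0.085],
    [[-0.0017, -0.005, 0.1667], [0, 0, 0], 0.085],
    [[-0.0017, -0.005, 0.2333], [0, 0, 0], 0.085],
    [[-0.0017, -0.005, 0.2617], [0, 0, 0], 0.085],
    [[-0.0017, -0.005, 0.2617], [0, 0, 0], 0.085],
    [[-0.0017, -0.005, 0.2617], [0, 0, 0], 0.085]
  ]
}}

```text
clock: 9.43
ee_pos: [0.4737, -0.1588, 0.0885]
eef_rot: [-0.691, 0.723, -0.001, 0.0]
wrist_force: [-0.1, 0.2, -0.1]
grip_width: 0.0851
finger_force: 0.0
```

Call:
{"method": "creep_tool", "body": {
  "rows": [
    [[0, 0, 0], [0, 0, 0], 0.04],
    [[0, 0, 0], [0, 0, 0], 0.04],
    [[0, 0, 0], [0, 0, 0], 0.04],
    [[0, 0, 0], [0, 0, 0], 0.04]
  ]
}}

```text
clock: 9.93
ee_pos: [0.4734, -0.1597, 0.0893]
eef_rot: [-0.69, 0.724, -0.001, 0.001]
wrist_force: [-1.1, -0.8, 4.9]
grip_width: 0.056
finger_force: 63.0
```

```bash
python3 g.py .4725 -.1592 .087 -.047
```

```text
t 9.93 d [-0.0005  0.0009  0.0023] w [-0.0021 -0.0004 -0.0007] dist 0.003 open 0.056
```

To row units: -0.08 m / 0.6 = -0.1333, -0.05 m / 0.6 = -0.0833.

Call:
{"method": "creep_tool", "body": {
  "rows": [
    [[0, 0, -0.0333], [0, 0, 0], 0.04],
    [[0, 0, -0.0833], [0, 0, 0], 0.04],
    [[0, 0, -0.1333], [0, 0, 0], 0.04],
    [[0, 0, -0.1333], [0, 0, 0], 0.04]
  ]
}}

```text
clock: 10.42
ee_pos: [0.4743, -0.1596, 0.1703]
eef_rot: [-0.69, 0.724, -0.002, 0.002]
wrist_force: [0.0, 0.0, -1.7]
grip_width: 0.0561
finger_force: 64.2
```

```bash
python3 g.py .5183 .2148 .167 -.102
```

```text
t 10.43 d [-0.3761 -0.026   0.0035] w [-0.0063  0.0003  0.054 ] dist 0.377 open 0.0561
```

To row units: -0.365 m / 0.6 = -0.6083, -0.335 m / 0.6 = -0.5583, 0.054 rad / 3.1416 = 0.0172.

Call:
{"method": "creep_tool", "body": {
  "rows": [
    [[-0.0333, -0.0017, 0], [0, 0, 0.001], 0.04],
    [[-0.1, -0.0083, 0], [0, 0, 0.0032], 0.04],
    [[-0.1917, -0.015, 0], [0, 0, 0.0064], 0.04],
    [[-0.2917, -0.0233, 0], [0, 0, 0.0095], 0.04],
    [[-0.3917, -0.03, 0], [0, 0, 0.0111], 0.04],
    [[-0.4833, -0.0367, 0], [0, 0, 0.0143], 0.04],
    [[-0.5583, -0.04, 0], [0, 0, 0.0159], 0.04],
    [[-0.6083, -0.0433, 0], [0, 0, 0.0172], 0.04]
  ]
}}

```text
clock: 11.42
ee_pos: [0.5154, 0.2056, 0.1662]
eef_rot: [-0.671, 0.742, 0.0, -0.001]
wrist_force: [-0.5, -0.2, -1.6]
grip_width: 0.0562
finger_force: 64.2
```

Call:
{"method": "creep_tool", "body": {
  "rows": [
    [[-0.0167, 0, 0], [0, 0, 0], 0.04],
    [[-0.0183, 0, 0], [0, 0, 0], 0.04],
    [[-0.0183, 0, 0], [0, 0, 0], 0.04]
  ]
}}

```text
clock: 11.8
ee_pos: [0.5171, 0.2137, 0.1674]
eef_rot: [-0.67, 0.743, 0.0, -0.001]
wrist_force: [-0.1, -0.9, -1.8]
grip_width: 0.0561
finger_force: 64.2
```

```bash
python3 g.py .5183 .215 .092 -.102
```

```text
t 11.8 d [-0.0015 -0.0012  0.0754] w [ 0.0009 -0.0007 -0.0011] dist 0.075 open 0.0561
```

To row units: 0.075 m / 0.6 = 0.125, 0.071 m / 0.6 = 0.1183.

Call:
{"method": "creep_tool", "body": {
  "rows": [
    [[-0.0017, 0, 0.0333], [0, 0, 0], 0.04],
    [[-0.0017, 0, 0.075], [0, 0, 0], 0.04],
    [[-0.0017, 0, 0.1033], [0, 0, 0], 0.04],
    [[-0.0017, 0, 0.1183], [0, 0, 0], 0.04],
    [[-0.0017, 0, 0.125], [0, 0, 0], 0.04],
    [[-0.0017, 0, 0.125], [0, 0, 0], 0.04]
  ]
}}

```text
clock: 12.55
ee_pos: [0.5178, 0.2157, 0.0931]
eef_rot: [-0.67, 0.742, -0.0, 0.0]
wrist_force: [-0.4, 1.0, -1.3]
grip_width: 0.0562
finger_force: 64.2
```

Call:
{"method": "creep_tool", "body": {
  "rows": [
    [[0, 0, 0.0017], [0, 0, 0], 0.04],
    [[0, 0, 0.0033], [0, 0, 0], 0.04],
    [[0, 0, 0.005], [0, 0, 0], 0.04],
    [[0, 0, 0.005], [0, 0, 0], 0.04]
  ]
}}

```text
clock: 13.05
ee_pos: [0.5175, 0.2158, 0.0897]
eef_rot: [-0.67, 0.742, -0.0, -0.0]
wrist_force: [-0.2, -0.4, -1.5]
grip_width: 0.0558
finger_force: 64.2
```

To row units: 0.002 m / 0.6 = 0.0033, 0.001 m / 0.6 = 0.0017.

Call:
{"method": "creep_tool", "body": {
  "rows": [
    [[0, 0, 0.0017], [0, 0, 0], 0.04],
    [[0, 0, 0.0033], [0, 0, 0], 0.04],
    [[0, 0, 0.0033], [0, 0, 0], 0.04]
  ]
}}

```text
clock: 13.42
ee_pos: [0.5177, 0.216, 0.0894]
eef_rot: [-0.67, 0.742, -0.0, 0.0]
wrist_force: [-3.7, -0.5, 7.9]
grip_width: 0.0561
finger_force: 65.1
```

To row units: -0.13 m / 0.6 = -0.2167, -0.1 m / 0.6 = -0.1667.

Call:
{"method": "creep_tool", "body": {
  "rows": [
    [[0, 0, 0], [0, 0, 0], 0.07],
    [[0, 0, 0], [0, 0, 0], 0.085],
    [[0, 0, 0], [0, 0, 0], 0.085],
    [[0, 0, 0], [0, 0, 0], 0.085],
    [[0, 0, -0.0667], [0, 0, 0], 0.085],
    [[0, 0, -0.1667], [0, 0, 0], 0.085],
    [[0, 0, -0.2167], [0, 0, 0], 0.085],
    [[0, 0, -0.2167], [0, 0, 0], 0.085]
  ]
}}

```text
clock: 14.42
ee_pos: [0.5188, 0.2167, 0.2209]
eef_rot: [-0.67, 0.742, -0.0, 0.003]
wrist_force: [-0.7, -0.1, -0.7]
grip_width: 0.0849
finger_force: 0.0
```

```bash
python3 g.py .4665 -.244 .22 -.047
```

Run:
```python
from m import *
p,d,c=snap('top')
for n,(f,zt) in measure(d,c,dict(B=(350,207),C=(384,207))).items(): print(n,np.round(f,4),zt)
```

```text
t 14.43 d [ 0.4636  0.0053 -0.0011] w [-0.0053  0.0043 -0.0548] dist 0.464 open 0.0849
B [ 0.4672 -0.2441  0.0216] 0.12397120634176213
C [ 0.4635 -0.3274  0.0242] 0.1244564904443359
```

To row units: 0.464 m / 0.6 = 0.7733, 0.005 m / 0.6 = 0.0083, -0.055 rad / 3.1416 = -0.0175.

Call:
{"method": "creep_tool", "body": {
  "rows": [
    [[0.7733, 0.0083, 0], [0, 0, -0.0175], 0.085],
    [[0.7733, 0.0083, 0], [0, 0, -0.0175], 0.085],
    [[0.7733, 0.0083, 0], [0, 0, -0.0175], 0.085],
    [[0.7733, 0.0083, 0], [0, 0, -0.0175], 0.085],
    [[0.7733, 0.0083, 0], [0, 0, -0.0175], 0.085],
    [[0.7733, 0.0083, 0], [0, 0, -0.0175], 0.085],
    [[0.7733, 0.0083, 0], [0, 0, -0.0175], 0.085],
    [[0.7733, 0.0083, 0], [0, 0, -0.0175], 0.085]
  ]
}}

```text
clock: 15.48
ee_pos: [0.4636, -0.2478, 0.2158]
eef_rot: [-0.689, 0.725, 0.002, -0.001]
wrist_force: [0.4, 0.6, -1.0]
grip_width: 0.0849
finger_force: 0.0
```

Call:
{"method": "creep_tool", "body": {
  "rows": [
    [[0, 0, 0], [0, 0, 0], 0.085],
    [[0, 0, 0], [0, 0, 0], 0.085]
  ]
}}

```text
clock: 15.72
ee_pos: [0.4648, -0.2447, 0.2167]
eef_rot: [-0.69, 0.724, 0.001, -0.001]
wrist_force: [1.1, 0.2, -0.7]
grip_width: 0.085
finger_force: 0.0
```

```bash
python3 g.py .4667 -.244 .092 -.047
```

```text
t 15.72 d [-0.0007 -0.0021  0.1247] w [ 0.0022  0.0007 -0.    ] dist 0.125 open 0.085
```

To row units: 0.125 m / 0.6 = 0.2083, 0.11 m / 0.6 = 0.1833.

Call:
{"method": "creep_tool", "body": {
  "rows": [
    [[-0.0017, -0.0017, 0.0667], [0, 0, 0], 0.085],
    [[-0.0017, -0.0017, 0.1333], [0, 0, 0], 0.085],
    [[-0.0017, -0.0017, 0.1833], [0, 0, 0], 0.085],
    [[-0.0017, -0.0017, 0.2083], [0, 0, 0], 0.085],
    [[-0.0017, -0.0017, 0.2083], [0, 0, 0], 0.085],
    [[-0.0017, -0.0017, 0.2083], [0, 0, 0], 0.085]
  ]
}}

```text
clock: 16.48
ee_pos: [0.4674, -0.2442, 0.094]
eef_rot: [-0.691, 0.723, -0.001, 0.001]
wrist_force: [0.7, 0.1, -0.3]
grip_width: 0.0851
finger_force: 0.0
```

Call:
{"method": "creep_tool", "body": {
  "rows": [
    [[0, 0, 0], [0, 0, 0], 0.025],
    [[0, 0, 0], [0, 0, 0], 0.025],
    [[0, 0, 0], [0, 0, 0], 0.025],
    [[0, 0, 0], [0, 0, 0], 0.025],
    [[0, 0, 0], [0, 0, 0], 0.025]
  ]
}}

```text
clock: 17.1
ee_pos: [0.4669, -0.2447, 0.0937]
eef_rot: [-0.69, 0.723, -0.001, 0.0]
wrist_force: [-0.1, 0.0, 5.8]
grip_width: 0.0418
finger_force: 61.0
```

```bash
python3 g.py .4667 -.244 .092 -.047
```

```text
t 17.1 d [-0.0006  0.0003  0.0017] w [-0.0015 -0.0007  0.0003] dist 0.002 open 0.0418
```

To row units: -0.08 m / 0.6 = -0.1333, -0.05 m / 0.6 = -0.0833.

Call:
{"method": "creep_tool", "body": {
  "rows": [
    [[0, 0, -0.0333], [0, 0, 0], 0.025],
    [[0, 0, -0.0833], [0, 0, 0], 0.025],
    [[0, 0, -0.1333], [0, 0, 0], 0.025],
    [[0, 0, -0.1333], [0, 0, 0], 0.025]
  ]
}}

```text
clock: 17.6
ee_pos: [0.4675, -0.2445, 0.1745]
eef_rot: [-0.69, 0.724, -0.002, 0.001]
wrist_force: [0.7, 0.7, -2.3]
grip_width: 0.0417
finger_force: 61.1
```

```bash
python3 g.py .5097 .1317 .172 -.102
```

```text
t 17.6 d [-0.3778 -0.0244  0.0024] w [-0.0046 -0.0004  0.0549] dist 0.379 open 0.0417
```

To row units: -0.366 m / 0.6 = -0.61, -0.335 m / 0.6 = -0.5583, 0.055 rad / 3.1416 = 0.0175.

Call:
{"method": "creep_tool", "body": {
  "rows": [
    [[-0.0333, -0.0017, 0], [0, 0, 0.001], 0.025],
    [[-0.1, -0.0083, 0], [0, 0, 0.0032], 0.025],
    [[-0.1917, -0.015, 0], [0, 0, 0.0064], 0.025],
    [[-0.2917, -0.0217, 0], [0, 0, 0.0095], 0.025],
    [[-0.3917, -0.0283, 0], [0, 0, 0.0111], 0.025],
    [[-0.4833, -0.0333, 0], [0, 0, 0.0143], 0.025],
    [[-0.5583, -0.0367, 0], [0, 0, 0.0159], 0.025],
    [[-0.61, -0.04, 0], [0, 0, 0.0175], 0.025]
  ]
}}

```text
clock: 18.6
ee_pos: [0.5064, 0.1219, 0.1708]
eef_rot: [-0.671, 0.742, 0.001, -0.001]
wrist_force: [-0.2, -0.3, -1.2]
grip_width: 0.042
finger_force: 61.1
```

Call:
{"method": "creep_tool", "body": {
  "rows": [
    [[-0.0167, 0, 0], [0, 0, 0], 0.025],
    [[-0.0183, 0, 0], [0, 0, 0], 0.025],
    [[-0.0183, 0, 0], [0, 0, 0], 0.025]
  ]
}}

```text
clock: 18.98
ee_pos: [0.5082, 0.1301, 0.1722]
eef_rot: [-0.67, 0.743, 0.0, -0.001]
wrist_force: [0.1, -0.5, -2.6]
grip_width: 0.0422
finger_force: 61.1
```

```bash
python3 g.py .5097 .1317 .097 -.102
```

```text
t 18.98 d [-0.0018 -0.0015  0.0752] w [ 0.0013 -0.0008 -0.0011] dist 0.075 open 0.0422
```

To row units: 0.075 m / 0.6 = 0.125, 0.071 m / 0.6 = 0.1183.

Call:
{"method": "creep_tool", "body": {
  "rows": [
    [[-0.0017, 0, 0.0333], [0, 0, 0], 0.025],
    [[-0.0017, 0, 0.075], [0, 0, 0], 0.025],
    [[-0.0017, 0, 0.1033], [0, 0, 0], 0.025],
    [[-0.0017, 0, 0.1183], [0, 0, 0], 0.025],
    [[-0.0017, 0, 0.125], [0, 0, 0], 0.025],
    [[-0.0017, 0, 0.125], [0, 0, 0], 0.025]
  ]
}}

```text
clock: 19.73
ee_pos: [0.509, 0.1319, 0.0981]
eef_rot: [-0.67, 0.742, -0.0, 0.0]
wrist_force: [-0.1, 0.3, -1.2]
grip_width: 0.0421
finger_force: 61.1
```

Call:
{"method": "creep_tool", "body": {
  "rows": [
    [[0, 0, 0.0017], [0, 0, 0], 0.025],
    [[0, 0, 0.0033], [0, 0, 0], 0.025],
    [[0, 0, 0.005], [0, 0, 0], 0.025],
    [[0, 0, 0.0067], [0, 0, 0], 0.025],
    [[0, 0, 0.0067], [0, 0, 0], 0.025]
  ]
}}

```text
clock: 20.35
ee_pos: [0.5088, 0.1321, 0.0938]
eef_rot: [-0.67, 0.742, -0.0, 0.0]
wrist_force: [-0.3, 0.7, -1.2]
grip_width: 0.0419
finger_force: 61.1
```

To row units: 0.0015 m / 0.6 = 0.0025, 0.001 m / 0.6 = 0.0017.

Call:
{"method": "creep_tool", "body": {
  "rows": [
    [[0, 0, 0.0017], [0, 0, 0], 0.025],
    [[0, 0, 0.0025], [0, 0, 0], 0.025],
    [[0, 0, 0.0025], [0, 0, 0], 0.025]
  ]
}}

```text
clock: 20.72
ee_pos: [0.5089, 0.1322, 0.0937]
eef_rot: [-0.67, 0.742, -0.0, 0.0]
wrist_force: [-2.8, -0.5, 7.6]
grip_width: 0.0417
finger_force: 61.9
```

To row units: -0.13 m / 0.6 = -0.2167, -0.1 m / 0.6 = -0.1667.

Call:
{"method": "creep_tool", "body": {
  "rows": [
    [[0, 0, 0], [0, 0, 0], 0.06],
    [[0, 0, 0], [0, 0, 0], 0.085],
    [[0, 0, 0], [0, 0, 0], 0.085],
    [[0, 0, 0], [0, 0, 0], 0.085],
    [[0, 0, -0.0667], [0, 0, 0], 0.085],
    [[0, 0, -0.1667], [0, 0, 0], 0.085],
    [[0, 0, -0.2167], [0, 0, 0], 0.085],
    [[0, 0, -0.2167], [0, 0, 0], 0.085]
  ]
}}

```text
clock: 21.72
ee_pos: [0.5101, 0.1328, 0.2252]
eef_rot: [-0.67, 0.742, -0.001, 0.003]
wrist_force: [-0.2, -0.4, -0.6]
grip_width: 0.0854
finger_force: 0.0
```

```bash
python3 g.py .464 -.3288 .22 -.047
```

Run:
```python
from m import *
p,d,c=snap('top'); cv2.imwrite('pics/t3.png',p[...,::-1])
for n,(f,zt) in measure(d,c,dict(C=(384,207))).items(): print(n,np.round(f,4),zt)
p,d,c=snap('scene'); cv2.imwrite('pics/s3.png',cv2.resize(p[120:300,100:400],None,fx=2.5,fy=2.5)[...,::-1])
```

```text
t 21.73 d [ 0.4639 -0.001   0.0035] w [-0.0056  0.0036 -0.0548] dist 0.464 open 0.0854
C [ 0.4636 -0.3272  0.0244] 0.12449854642979882
```

View pics/s3.png

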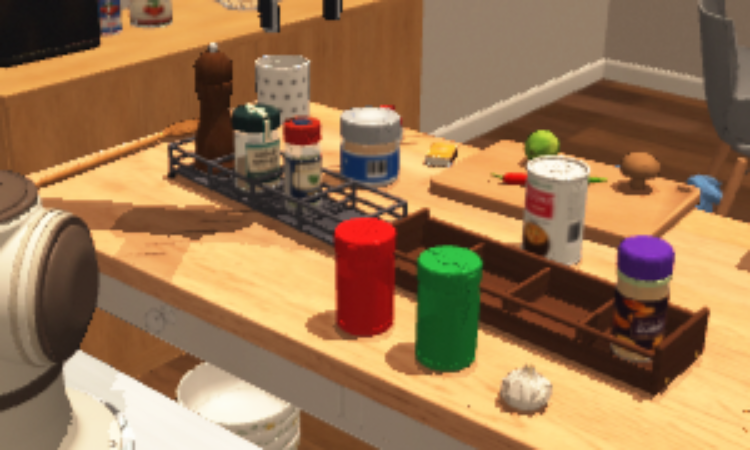

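Mill (212,105), masala (257,145) and cumin (303,155) stand upright in bays 1 to 3. Only the curry jar, purple cap at (645,260), is left.

To row units: 0.464 m / 0.6 = 0.7733, -0.001 m / 0.6 = -0.0017, -0.055 rad / 3.1416 = -0.0175.

Call:
{"method": "creep_tool", "body": {
  "rows": [
    [[0.7733, -0.0017, 0], [0, 0, -0.0175], 0.085],
    [[0.7733, -0.0017, 0], [0, 0, -0.0175], 0.085],
    [[0.7733, -0.0017, 0], [0, 0, -0.0175], 0.085],
    [[0.7733, -0.0017, 0], [0, 0, -0.0175], 0.085],
    [[0.7733, -0.0017, 0], [0, 0, -0.0175], 0.085],
    [[0.7733, -0.0017, 0], [0, 0, -0.0175], 0.085],
    [[0.7733, -0.0017, 0], [0, 0, -0.0175], 0.085],
    [[0.7733, -0.0017, 0], [0, 0, -0.0175], 0.085]
  ]
}}

```text
clock: 22.82
ee_pos: [0.4609, -0.3321, 0.2198]
eef_rot: [-0.689, 0.725, 0.002, -0.001]
wrist_force: [-0.1, 1.2, 0.5]
grip_width: 0.0849
finger_force: 0.0
```

Call:
{"method": "creep_tool", "body": {
  "rows": [
    [[0, 0, 0], [0, 0, 0], 0.085],
    [[0, 0, 0], [0, 0, 0], 0.085]
  ]
}}

```text
clock: 23.08
ee_pos: [0.462, -0.3289, 0.221]
eef_rot: [-0.69, 0.724, 0.001, -0.0]
wrist_force: [0.1, 0.4, 0.5]
grip_width: 0.0852
finger_force: 0.0
```

```bash
python3 g.py .464 -.3288 .092 -.047
```

```text
t 23.07 d [-0.     -0.0023  0.129 ] w [0.0024 0.0011 0.    ] dist 0.129 open 0.0852
```

To row units: 0.128 m / 0.6 = 0.2133, 0.11 m / 0.6 = 0.1833.

Call:
{"method": "creep_tool", "body": {
  "rows": [
    [[0, -0.0017, 0.0667], [0, 0, 0], 0.085],
    [[0, -0.0017, 0.1333], [0, 0, 0], 0.085],
    [[0, -0.0017, 0.1833], [0, 0, 0], 0.085],
    [[0, -0.0017, 0.2133], [0, 0, 0], 0.085],
    [[0, -0.0017, 0.2133], [0, 0, 0], 0.085],
    [[0, -0.0017, 0.2133], [0, 0, 0], 0.085]
  ]
}}

```text
clock: 23.82
ee_pos: [0.4643, -0.3292, 0.0952]
eef_rot: [-0.691, 0.723, -0.001, 0.0]
wrist_force: [-0.5, 0.5, 0.3]
grip_width: 0.0851
finger_force: 0.0
```

Call:
{"method": "creep_tool", "body": {
  "rows": [
    [[0, 0, 0], [0, 0, 0], 0.03],
    [[0, 0, 0], [0, 0, 0], 0.03],
    [[0, 0, 0], [0, 0, 0], 0.03],
    [[0, 0, 0], [0, 0, 0], 0.03],
    [[0, 0, 0], [0, 0, 0], 0.03]
  ]
}}

```text
clock: 24.45
ee_pos: [0.4643, -0.3302, 0.0956]
eef_rot: [-0.69, 0.723, -0.001, 0.0]
wrist_force: [-1.2, 0.4, 6.4]
grip_width: 0.0471
finger_force: 61.7
```

```bash
python3 g.py .464 -.3288 .092 -.047
```

```text
t 24.45 d [-0.0014  0.0004  0.0036] w [-0.0023 -0.0013  0.0004] dist 0.004 open 0.0471
```

To row units: -0.08 m / 0.6 = -0.1333, -0.055 m / 0.6 = -0.0917.

Call:
{"method": "creep_tool", "body": {
  "rows": [
    [[0, 0, -0.0167], [0, 0, 0], 0.03],
    [[0, 0, -0.05], [0, 0, 0], 0.03],
    [[0, 0, -0.0917], [0, 0, 0], 0.03],
    [[0, 0, -0.1333], [0, 0, 0], 0.03],
    [[0, 0, -0.1333], [0, 0, 0], 0.03]
  ]
}}

```text
clock: 25.08
ee_pos: [0.4643, -0.33, 0.1762]
eef_rot: [-0.69, 0.724, -0.002, 0.001]
wrist_force: [-0.5, -0.2, -1.1]
grip_width: 0.0473
finger_force: 61.9
```

```bash
python3 g.py .5011 .0475 .174 -.102
```

Run:
```python
from m import *
p,d,c=snap('scene'); cv2.imwrite('pics/s4.png',cv2.resize(p[120:300,100:400],None,fx=2.5,fy=2.5)[...,::-1])
```

```text
t 25.07 d [-0.3788 -0.019   0.0018] w [-0.0038 -0.0011  0.055 ] dist 0.379 open 0.0473
```

View pics/s4.png

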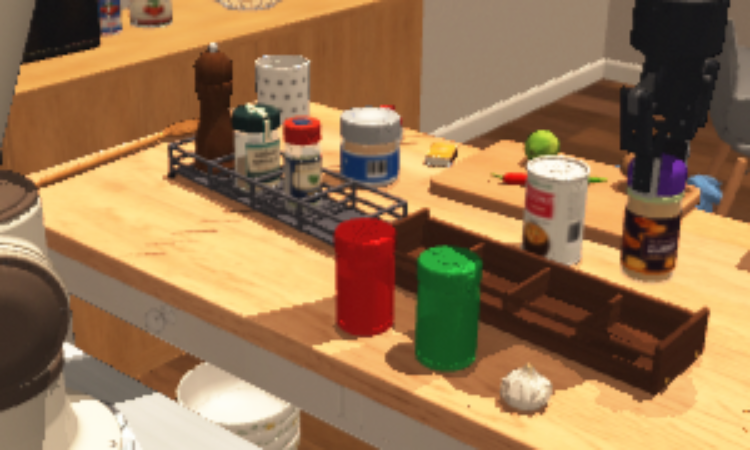

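The curry jar is firmly held and upright at crop (652,220). I carry it to the right-most wire bay.

To row units: -0.367 m / 0.6 = -0.6117, -0.335 m / 0.6 = -0.5583, 0.055 rad / 3.1416 = 0.0175.

Call:
{"method": "creep_tool", "body": {
  "rows": [
    [[-0.0333, -0.0017, 0], [0, 0, 0.001], 0.03],
    [[-0.1, -0.005, 0], [0, 0, 0.0032], 0.03],
    [[-0.1917, -0.01, 0], [0, 0, 0.0064], 0.03],
    [[-0.2917, -0.015, 0], [0, 0, 0.0095], 0.03],
    [[-0.3917, -0.02, 0], [0, 0, 0.0111], 0.03],
    [[-0.4833, -0.025, 0], [0, 0, 0.0143], 0.03],
    [[-0.5583, -0.03, 0], [0, 0, 0.0159], 0.03],
    [[-0.6117, -0.0317, 0], [0, 0, 0.0175], 0.03]
  ]
}}

```text
clock: 26.12
ee_pos: [0.4987, 0.0378, 0.1728]
eef_rot: [-0.671, 0.742, 0.001, -0.001]
wrist_force: [-0.4, -0.3, -1.2]
grip_width: 0.0478
finger_force: 61.8
```

Call:
{"method": "creep_tool", "body": {
  "rows": [
    [[-0.0167, 0, 0], [0, 0, 0], 0.03],
    [[-0.0183, 0, 0], [0, 0, 0], 0.03],
    [[-0.0183, 0, 0], [0, 0, 0], 0.03]
  ]
}}

```text
clock: 26.5
ee_pos: [0.5004, 0.0461, 0.1738]
eef_rot: [-0.67, 0.743, 0.0, -0.001]
wrist_force: [-0.4, 0.0, -1.3]
grip_width: 0.0473
finger_force: 61.8
```

```bash
python3 g.py .5011 .0475 .0986 -.102
```

```text
t 26.5 d [-0.0015 -0.0006  0.0752] w [ 0.0012 -0.0006 -0.0011] dist 0.075 open 0.0473
```

To row units: 0.075 m / 0.6 = 0.125, 0.071 m / 0.6 = 0.1183.

Call:
{"method": "creep_tool", "body": {
  "rows": [
    [[-0.0017, 0, 0.0333], [0, 0, 0], 0.03],
    [[-0.0017, 0, 0.075], [0, 0, 0], 0.03],
    [[-0.0017, 0, 0.1033], [0, 0, 0], 0.03],
    [[-0.0017, 0, 0.1183], [0, 0, 0], 0.03],
    [[-0.0017, 0, 0.125], [0, 0, 0], 0.03],
    [[-0.0017, 0, 0.125], [0, 0, 0], 0.03]
  ]
}}

```text
clock: 27.25
ee_pos: [0.5012, 0.0478, 0.0995]
eef_rot: [-0.67, 0.742, -0.0, 0.0]
wrist_force: [-0.7, -0.2, -1.0]
grip_width: 0.0475
finger_force: 61.8
```

Call:
{"method": "creep_tool", "body": {
  "rows": [
    [[0, 0, 0.0017], [0, 0, 0], 0.03],
    [[0, 0, 0.0033], [0, 0, 0], 0.03],
    [[0, 0, 0.005], [0, 0, 0], 0.03],
    [[0, 0, 0.0067], [0, 0, 0], 0.03],
    [[0, 0, 0.0067], [0, 0, 0], 0.03]
  ]
}}

```text
clock: 27.88
ee_pos: [0.501, 0.048, 0.0957]
eef_rot: [-0.67, 0.742, -0.0, 0.0]
wrist_force: [-1.1, -0.2, 3.0]
grip_width: 0.0475
finger_force: 62.1
```

Contact felt. I release, lift and check.

To row units: -0.13 m / 0.6 = -0.2167, -0.1 m / 0.6 = -0.1667.

Call:
{"method": "creep_tool", "body": {
  "rows": [
    [[0, 0, 0.0008], [0, 0, 0], 0.03],
    [[0, 0, 0.0008], [0, 0, 0], 0.06],
    [[0, 0, 0.0008], [0, 0, 0], 0.085],
    [[0, 0, 0.0008], [0, 0, 0], 0.085],
    [[0, 0, 0.0008], [0, 0, 0], 0.085],
    [[0, 0, -0.0667], [0, 0, 0], 0.085],
    [[0, 0, -0.1667], [0, 0, 0], 0.085],
    [[0, 0, -0.2167], [0, 0, 0], 0.085]
  ]
}}

```text
clock: 28.88
ee_pos: [0.5021, 0.0483, 0.2287]
eef_rot: [-0.67, 0.742, -0.001, 0.002]
wrist_force: [0.4, 0.2, -0.2]
grip_width: 0.0851
finger_force: 0.0
```

Call:
{"method": "creep_tool", "body": {
  "rows": [
    [[0, 0.1, -0.05], [0, 0, 0], 0.085],
    [[0, 0.2, -0.05], [0, 0, 0], 0.085],
    [[0, 0.2, -0.05], [0, 0, 0], 0.085],
    [[0, 0.2, -0.05], [0, 0, 0], 0.085]
  ]
}}

```text
clock: 29.38
ee_pos: [0.3818, 0.0604, 0.2558]
eef_rot: [-0.67, 0.742, -0.0, 0.001]
wrist_force: [0.8, 0.7, -0.1]
grip_width: 0.0849
finger_force: 0.0
```

Run:
```python
from m import *
p,d,c=snap('top'); cv2.imwrite('pics/t5.png',p[...,::-1])
p,d,c=snap('scene'); cv2.imwrite('pics/s5.png',cv2.resize(p[120:300,100:400],None,fx=2.5,fy=2.5)[...,::-1])
```

```text
(no output)
```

View pics/s5.png

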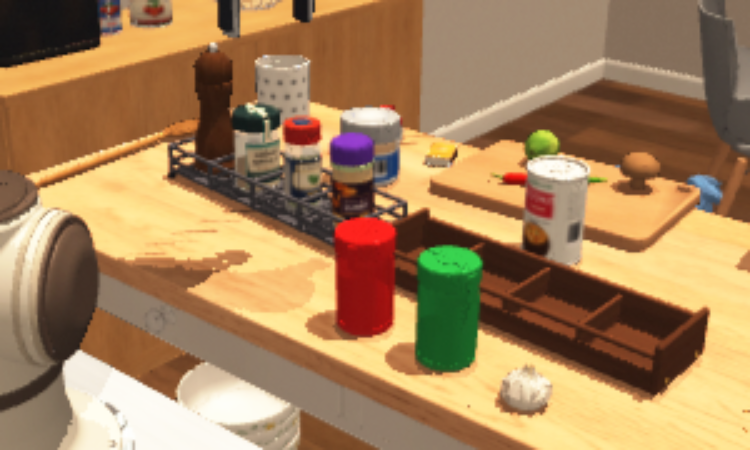

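View pics/t5.png

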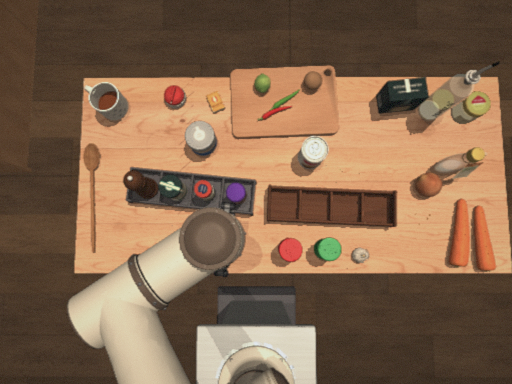

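All four stand upright in order in the wire rack, at top-view pixels (140,183), (171,187), (203,190) and (236,193). The wooden rack is empty, the tin, nut butter jar and garlic are where they were, and the gripper is clear.

```bash
python3 -c "from bench import r; print(r.sign_off())"
```

```text
the job is handed in; nothing more can be done
None
```

The pepper mill, masala, cumin and curry jars now stand upright in the wire rack in their original left-to-right order, one per bay; nothing else was moved, and the job was handed in at about 29.5 s.

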